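Refit the cover of the carving tool's power unit and hold its reset down

TASK

The carving tool's power unit has tripped with its cover off. Set the grey cover fully home on the green unit, the right way round so that its hole lies over the red reset button, and let go of it; then take the red-handled stylus out of its wooden block, reach its steel shank through the hole in the cover, and press the reset button all the way down. Finish still gripping the stylus and holding the button down, with the cover seated, and do not disturb the carving machine, the wooden blank and the tin on the bench.

Things in the scene. Friction and masses are not known exactly. Their poses are not given: they have to be found in the camera images.
- power_unit: Green open-topped steel housing fixed to the bench, 130 (x) by 110 (y) by 60 mm high, walls 6 mm thick, so the opening is 118 by 98 mm. Origin: centre of its underside on the bench; z up. Black speed knob and orange lamp on its -x side; the reset button stands inside at x = +36 mm, y = 0.
- reset (a joint): Travel of the red spring push button inside the unit, in m: 0 = up, 0.006 = fully down. It moves straight down, takes 1.5 N to start and 5 N to be fully down, and springs back when let go.
- reset_top (a point): Centre of the top of the red reset button (18 mm in diameter, in a black round housing 34 mm wide). Up, it stands 36 mm above the bench, 24 mm below the unit's rim and 29 mm below the top of the seated cover. It moves with the button.
- cover: Loose grey cover, 0.25 kg: plate 134 (x) by 114 (y) by 5 mm; below it a locating rim 8 mm deep, 114 by 94 mm (lowest 4 mm: 111 by 91), fits the unit's opening with 2 mm play a side. Origin: centre of the rim's underside; plate top 13 mm above it. Starts lying on the bench on its rim. Seated, the plate rests on the unit's walls, origin 52 mm above the unit's, x and y axes along the unit's.
- cover_hole (a point): Centre of the one round hole, 16 mm in diameter, in the cover, at the level of the plate's top face; at x = +36 mm, y = 0, z = 13 mm in the cover's frame.
- cover_fin (a point): Middle of the black upright fin to grip on top of the cover, 14 mm thick (cover's x), 50 mm long (y), 30 mm high; this point is at x = 0, y = 0, z = 28 mm in the cover's frame, halfway up the fin, whose top is at 43 mm.
- stand: Block of light wood fixed to the bench, 64 by 64 by 70 mm high, with a round bore of 14 mm, 67 mm deep, in the middle of its top, in which the stylus stands. Origin: centre of its underside.
- stylus: Loose stylus, 122 mm long, 0.06 kg: steel shank 8 mm in diameter and 62 mm long below, then a round handle 20 mm in diameter and 60 mm long (7 mm brass collar, the rest red). Origin: centre of the shank's flat lower end; z runs up to the handle. It stands upright in the block, collar resting on its top, origin 8 mm above the bench, handle 70 to 130 mm above the bench.
- stylus_tip (a point): Centre of the flat lower end of the stylus' shank (the same point as its origin).
- carver: Bystander: green and black rotary carving machine lying on the bench, about 175 mm long, 40 mm thick and 40 mm high. Origin: on the bench under it. Leave alone.
- blank: Bystander: half-carved blank of pale wood, 225 mm long, up to 45 mm wide, 18 mm thick. Origin: on the bench under its waist. Leave alone.
- tin: Bystander: round tin with a yellow label, 64 mm in diameter, 60 mm high. Origin: centre of its underside. Leave alone.
Mind the look-alikes: they are no part of the job. Of the things like the cover, leave any that is purple; of the rest the smaller one is meant.

How it is judged (in metres and radians):
On the way, in this order (a step that is already met when the one before it is completed fails the run):
1. the cover is seated on the unit, hole over the button, and let go (x of cover in the frame of power_unit between -0.004 and 0.004 m and y of cover in the frame of power_unit between -0.004 and 0.004 m and z of cover in the frame of power_unit between 0.049 and 0.0545 m and angle between the z axis of cover and the z axis of power_unit, either way round below 0.05 rad and angle between the x axis of cover and the x axis of power_unit, either way round below 0.06 rad and horizontal distance between cover_hole and reset_top below 0.006 m and contact force between the fingers and cover below 0.2 N), for 0.3 s.
2. the gripped stylus, through the cover's hole, holds the reset button down (x of cover in the frame of power_unit between -0.004 and 0.004 m and y of cover in the frame of power_unit between -0.004 and 0.004 m and z of cover in the frame of power_unit between 0.049 and 0.0545 m and angle between the z axis of cover and the z axis of power_unit, either way round below 0.05 rad and angle between the x axis of cover and the x axis of power_unit, either way round below 0.06 rad and horizontal distance between cover_hole and reset_top below 0.006 m and value of joint reset above 0.0045 m and distance between stylus_tip and reset_top below 0.01 m and contact force between stylus and power_unit above 1.5 N and contact force between the fingers and stylus above 1 N and z of stylus_tip in the frame of cover below -0.008 m), for 0.3 s.
At the end, for the whole second after the job is handed in: Cover seated on the unit: centred within 4 mm, origin 49-54.5 mm above the unit's, turn < 0.06 and tilt < 0.05 rad, hole within 6 mm of the button's axis. Stylus gripped, its tip through the cover, within 10 mm of the button's top, pushing > 1.5 N; button down > 4.5 mm (all of step 2); the arm keeps its last pose, push and grip.
It fails at once if a bystander (carving machine, blank or tin) is pushed more than 25 mm from its place (distance of any of carver, blank, tin from where it was at the start of the episode above 0.025 m).
It also fails if it takes over 58 s, if anything falls off the work surface, if the arm or the gripper's body presses on something with over 40 N, if the wrist force passes 120 N, or if a joint passes its speed limit or range.

ROBOT

A 6-joint arm with a two-finger parallel gripper is mounted at the origin on the work surface. World frame = base frame: x ahead of the robot, y to its left, z up, the work surface at z = 0. Lengths are in mm, angles in degrees, forces in N, time in s.
With the tool pointing down it reaches from about 325 to 1000 mm from the base axis. Payload 5.1 kg.
Tool frame: the origin (TCP) lies midway between the tips of the shut fingers; the grasp point (between the pads) lies 19 mm behind it (ctrl.grip_point_offset is the distance from the TCP to the grasp point, in mm); z points along the fingers, y is the line along which they close (so a half turn about z gives the same grasp; the last joint's range is limited). The gripper opens to 85 mm and grips with 20 to 120 N. Pads are 22 mm wide; open, the fingers measure 114 mm over their backs; the gripper's body (76 mm by 85 mm) begins 54 mm behind the grasp point. The pads swing forward as they close: fully open they stand 13 mm farther back than shut.
Start: joints at [-80.993, 7.093, 94.555, -0, 78.352, -4.733], TCP at [154.348, -631.396, 231.322] pointing down, gripper open.
Joint ranges: [-149.61, 149.61], [-58.7, 133.49], [1.44, 155.28], [-77.14, 257.14], [18.33, 153.61], [-166.67, 166.67]. Speed limits (degrees/s): [147.25, 147.25, 180, 180, 180, 180].

INTERFACE

Orientations are given as [roll, pitch, yaw] about the fixed x, y, z axes, in that order (R = Rz(yaw) Ry(pitch) Rx(roll)).
In Python, from cell import ctrl, snapshot, camera_info gives the robot as it stands. The module is installed in compiled form; this text tells all that it offers.
- The arm moves only by the tool step_arm, never from a script. Its argument "series" is a list of rows, each an object with "dp": the shift along the tool's x, y, z in mm, a list of three; "rot": the turn, a rotation vector about the tool's x, y, z in rad, a list of three; "jaw": the closure in counts, from 0 (fully open) to 255 (shut). A call has 1 to 10 rows; each row shifts and turns the commanded pose from where the row before left it, along the tool's axes as they then stand; what a row does not reach is not made up. A row lasts 1/12 s, in which the tool goes at most 41.7 mm and 7.16 degrees, less where a joint would pass 70% of its speed; a pose out of reach is approached as far as the arm can. A call is refused whole if a number of a shift passes 41.7 or a number of a turn 0.125, either way. A call with a gripper value outside its range is refused whole. The fingers move at their own pace and stop on an object; "force" is the grip in N (left out, the last holds). Time passes only in rows, so rows that do not move let the fingers close. It gives the time, the measured TCP pose, the force, the opening and the grip force at its end, in the units of the state.
- ctrl.get_state(): the state, without advancing time (a new reading comes with each control period).
- snapshot(name): name is "scene" or "side" or "wrist"; returns (picture, depth): 420x560x3 uint8, red, green, blue; 420x560 float32, mm along the optical axis (not along the pixel's ray), 0 where there is no reading.
- camera_info(name): a dict with "intrinsics" (3x3 intrinsics, pixels), "R" (3x3) and "t" (3): a world point X has camera coordinates R X + t; the wrist camera has in their place "mount" (4x4, takes a point from camera to tool coordinates, whose origin is the TCP and whose axes are the flange's). Camera axes: x right, y down, z forward; pixel columns grow to the right and rows downward; lengths in mm; the calibration is good to about 2 mm. A picture is of the moment at which its call begins: read the wrist's pose just before it. camera_info takes no time and is no camera call.
- ctrl.finish_job(): hands the job in; it is judged then, once.
The state is a dict: "clock": time; "q": joint angles; "dq": joint speeds; "joint_efforts": joint torques, N m; "tcp_pos": TCP position; "eef_rot": TCP orientation; "contact_force": force on the tool from outside, world axes, zero at the start; "moment": the same for the moment, N m; "gripper_width": finger opening in mm; "gripper_force": force on a finger pad.
Only numpy, scipy, OpenCV 4.12 (cv2) and the standard library are available. Lean on these libraries where they do the work, as an engineer would, in place of code of your own. Each camera call takes 0.05 s, during which the arm holds its last target. There are 200 camera calls.

## Working session

There is one attempt and no reset: what is moved stays moved. The work goes in short steps, Python scripts to look and compute and a tool call to move; the robot and the scene stay as the last step left them, time stands still between calls to the robot, and variables do not carry over. Pictures are saved under pics/ and viewed, at most 10 in all, crops included, and the job is handed in when it is done.

Besides the shell and the picture viewer there is one more tool, called after ">>>" by a JSON object that holds its "method" and its "body", one argument or row to a line. step_arm: Moves the arm, as the interface text tells. Its arguments: {"type":"object","properties":{"series":{"type":"array"},"force":{"type":"number"}},"required":["series"]}

```bash
mkdir -p pics; cat > h.py <<'E'
import numpy as np, cv2
from cell import ctrl, snapshot, camera_info
from scipy.spatial.transform import Rotation as Ro
def T():
    s=ctrl.get_state(); M=np.eye(4); M[:3,:3]=Ro.from_euler('xyz',s['eef_rot'],degrees=True).as_matrix(); M[:3,3]=s['tcp_pos']; return M
def grab(name,tag):
    M=T(); p,d=snapshot(name); np.savez(f'pics/{tag}.npz',p=p,d=d,M=M); cv2.imwrite(f'pics/{tag}.png',p[:,:,::-1]); return p,d,M
def cloud(name,d,M=None):
    c=camera_info(name);K=np.array(c['intrinsics']);v,u=np.mgrid[:d.shape[0],:d.shape[1]]
    P=np.stack([(u-K[0,2])/K[0,0]*d,(v-K[1,2])/K[1,1]*d,d],-1)
    if name=='wrist':
        A=M@np.array(c['mount']); return P@A[:3,:3].T+A[:3,3]
    return (P-np.array(c['t']))@np.array(c['R'])
def load(tag):
    z=np.load(f'pics/{tag}.npz'); return z['p'],z['d'],z['M']
E
python3 - <<'E'
from h import *
print(ctrl.get_state())
a=grab('scene','s0');b=grab('side','d0')
print(camera_info('wrist'))
E
```

```text
{'clock': 0.0, 'q': array([-8.09923871e+01,  7.13379342e+00,  9.46331950e+01, -7.44584485e-04,
        7.83525599e+01, -4.73292036e+00]), 'dq': array([-0.02080592,  0.0619418 ,  0.01281007,  0.00440791,  0.02091523,
       -0.03280321]), 'joint_efforts': array([ 1.05855754e-03, -4.23611534e+01, -3.65454769e+01,  6.92345253e-06,
        7.06050094e-03, -4.35287689e-06]), 'tcp_pos': array([ 154.26112048, -630.80361869,  230.05881411]), 'eef_rot': array([-1.79880799e+02, -9.13760787e-03,  1.37406748e+01]), 'contact_force': array([ 0.1146358 , -0.52605651,  0.02448873]), 'moment': array([-0.03664613,  0.00819638,  0.01723722]), 'gripper_force': 0.0, 'gripper_width': 85.13675432877386}
{'intrinsics': array([[326.86012736,   0.        , 283.72372197],
       [  0.        , 326.86012736, 213.56362923],
       [  0.        ,   0.        ,   1.        ]]), 'mount': array([[-3.03547300e-05, -9.56047872e-01, -2.93210616e-01,
         7.45266087e+01],
       [ 9.99999902e-01,  1.00393760e-04, -4.30871056e-04,
        -5.37213693e-01],
       [ 4.41369873e-04, -2.93210600e-01,  9.56047776e-01,
        -1.42809990e+02],
       [ 0.00000000e+00,  0.00000000e+00,  0.00000000e+00,
         1.00000000e+00]])}
```

View pics/s0.png

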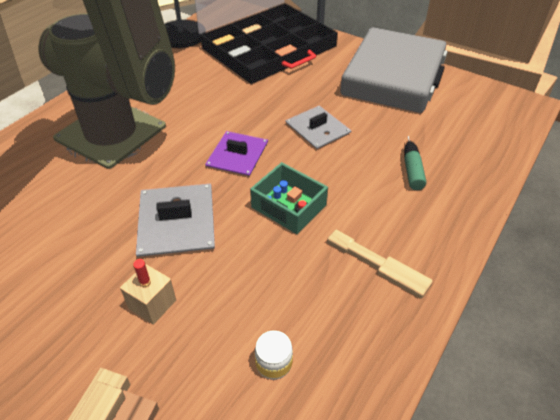

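View pics/d0.png

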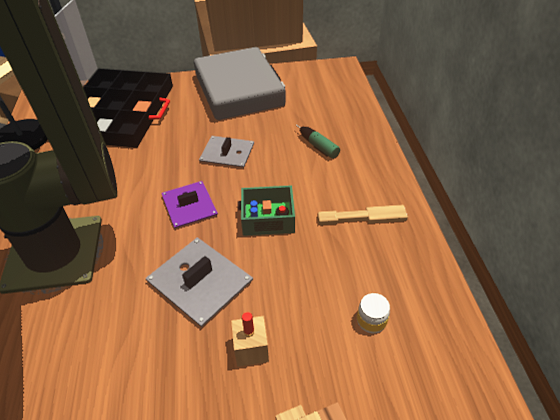

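Candidates for the cover in the scene view: purple plate (237,152), large grey plate (175,218) and small grey plate (318,126). I choose the small grey one. The unit is at (290,197) with its red button at about (303,206), and the stylus and stand are at (148,285).

```bash
python3 - <<'E'
from h import *
for n,t,px in (('scene','s0',dict(smallgrey=[(287,127),(316,110),(350,128),(321,145),(327,132),(318,118)],purple=[(208,155),(267,147)],big=[(138,250),(210,187)],unit=[(252,187),(283,168),(326,187),(292,227),(303,206),(284,187),(276,191),(295,194)],sty=[(140,263)],stand=[(149,270),(125,290),(150,316),(172,290)],carv=[(410,165)],blank=[(380,262)],tin=[(274,343)])),
 ('side','d0',dict(smallgrey=[(208,138),(253,141),(247,166),(201,160),(239,152),(227,145)],unit=[(242,188),(292,188),(295,234),(241,234),(282,209),(267,206),(254,206)],sty=[(247,318)],carv=[(318,142)],blank=[(362,215)],tin=[(375,303)]))):
    p,d,M=load(t); C=cloud(n,d)
    for k,l in px.items(): print(n,k,[tuple(C[v,u].round().astype(int).tolist()) for u,v in l])
a=cv2.resize(load('s0')[0][95:235,240:365],None,fx=4,fy=4,interpolation=2)
b=cv2.resize(load('d0')[0][125:245,195:305],None,fx=4,fy=4,interpolation=2)
h=max(a.shape[0],b.shape[0]); f=lambda x:cv2.copyMakeBorder(x,0,h-x.shape[0],0,0,0)
o=np.hstack([f(a),f(b)])[:,:,::-1]; o=cv2.resize(o,None,fx=.84,fy=.84); print(o.shape); cv2.imwrite('pics/c0.png',o)
E
```

```text
scene smallgrey [(371, 271, 0), (406, 360, 15), (511, 360, -1), (488, 248, 9), (468, 313, -2), (446, 300, 43)]
scene purple [(269, 70, 1), (371, 178, -2)]
scene big [(350, -251, 19), (358, -30, 20)]
scene unit [(463, -8, 60), (478, 91, 47), (597, 79, 60), (577, -25, 16), (571, 28, 30), (502, 57, 27), (497, 32, 32), (536, 51, 29)]
scene sty [(455, -321, 131)]
scene stand [(438, -298, 71), (433, -353, 70), (482, -353, 27), (485, -294, 39)]
scene carv [(712, 275, 34)]
scene blank [(774, -6, 17)]
scene tin [(710, -289, 61)]
side smallgrey [(385, 391, 0), (519, 352, 2), (491, 246, -2), (363, 274, 14), (474, 312, -2), (441, 302, 36)]
side unit [(469, 93, 59), (605, 134, -1), (587, -29, -1), (454, -8, -2), (563, 27, 34), (527, 51, 27), (494, 53, 30)]
side sty [(450, -326, 127)]
side carv [(703, 280, 31)]
side blank [(762, -7, 15)]
side tin [(712, -288, 57)]
(470, 790, 3)
```

View pics/c0.png

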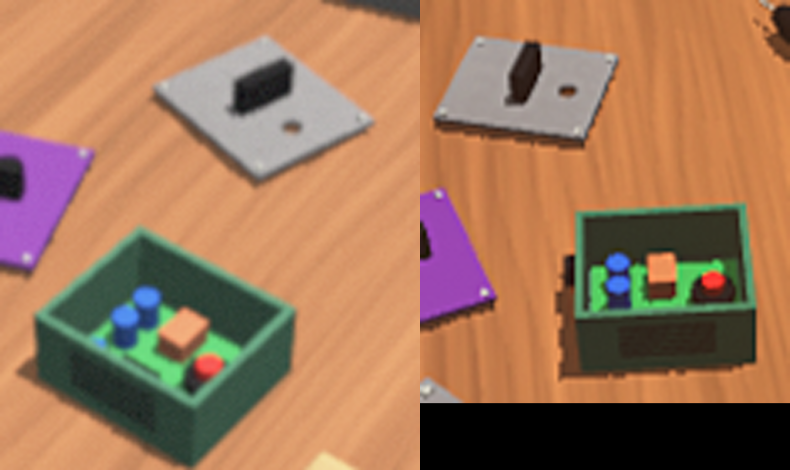

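The enlarged crop confirms the small grey plate, with corners about 125–134 × 114 mm apart, its hole towards world +x, and the unit's button also towards +x. A tool yaw of about 78° suits every grasp, so I turn first.

>>> {"method": "step_arm", "body": {
  "series": [
    {"dp": [0, 0, 0], "rot": [0, 0, -0.125], "jaw": 0},
    {"dp": [0, 0, 0], "rot": [0, 0, -0.125], "jaw": 0},
    {"dp": [0, 0, 0], "rot": [0, 0, -0.125], "jaw": 0},
    {"dp": [0, 0, 0], "rot": [0, 0, -0.125], "jaw": 0},
    {"dp": [0, 0, 0], "rot": [0, 0, -0.125], "jaw": 0},
    {"dp": [0, 0, 0], "rot": [0, 0, -0.125], "jaw": 0},
    {"dp": [0, 0, 0], "rot": [0, 0, -0.125], "jaw": 0},
    {"dp": [0, 0, 0], "rot": [0, 0, -0.125], "jaw": 0},
    {"dp": [0, 0, 0], "rot": [0, 0, -0.125], "jaw": 0},
    {"dp": [0, 0, 0], "rot": [0, 0, 0], "jaw": 0}
  ]
}}

```text
clock: 0.93
tcp_pos: [154.3, -631.1, 230.6]
eef_rot: [-180.0, -0.1, 78.3]
contact_force: [-0.4, 0.5, -0.4]
gripper_width: 85.6
gripper_force: 0.0
```

>>> {"method": "step_arm", "body": {
  "series": [
    {"dp": [34, 23, 0], "rot": [0, 0, 0], "jaw": 0},
    {"dp": [34, 23, 0], "rot": [0, 0, 0], "jaw": 0},
    {"dp": [34, 23, 0], "rot": [0, 0, 0], "jaw": 0},
    {"dp": [34, 23, 0], "rot": [0, 0, 0], "jaw": 0},
    {"dp": [34, 23, 0], "rot": [0, 0, 0], "jaw": 0},
    {"dp": [34, 23, 0], "rot": [0, 0, 0], "jaw": 0},
    {"dp": [34, 23, 0], "rot": [0, 0, 0], "jaw": 0},
    {"dp": [34, 23, 0], "rot": [0, 0, 0], "jaw": 0},
    {"dp": [34, 23, 0], "rot": [0, 0, 0], "jaw": 0},
    {"dp": [0, 0, 0], "rot": [0, 0, 0], "jaw": 0}
  ]
}}

```text
clock: 1.77
tcp_pos: [423.4, -369.4, 231.1]
eef_rot: [179.9, -0.1, 78.4]
contact_force: [0.1, -0.6, -0.0]
gripper_width: 85.5
gripper_force: 0.0
```

```bash
python3 - <<'E'
from h import *
p,d,M=grab('wrist','w1'); C=cloud('wrist',d,M)
s=ctrl.get_state(); print(s['tcp_pos'],s['eef_rot'])
X,Y,Z=C[...,0],C[...,1],C[...,2]
def rep(n,m):
    q=C[m]; c,(w,h),a=cv2.minAreaRect(q[:,:2].astype(np.float32)); print(n,len(q),q.mean(0).round(1),'rect',np.round(c,1),round(w,1),round(h,1),round(a,1))
ok=(d>0)
reg=ok&(abs(X-450)<80)&(abs(Y+325)<80)
rep('handletop',reg&(Z>122)&(Z<140)); rep('standtop',reg&(Z>64)&(Z<76))
E
```

```text
[ 421.56577931 -371.54454879  231.07000225] [-1.79991328e+02 -3.06669509e-02  7.83478079e+01]
handletop 559 [ 449.6 -321.5  129.6] rect [ 449.8 -321.6] 18.7 19.4 76.4
standtop 4399 [ 449.6 -320.2   70.2] rect [ 449.7 -322. ] 64.1 64.2 0.7
```

>>> {"method": "step_arm", "body": {
  "series": [
    {"dp": [40, 2, 0], "rot": [0, 0, 0], "jaw": 0},
    {"dp": [40, 2, 0], "rot": [0, 0, 0], "jaw": 0},
    {"dp": [40, 2, 0], "rot": [0, 0, 0], "jaw": 0},
    {"dp": [40, 2, 0], "rot": [0, 0, 0], "jaw": 0},
    {"dp": [40, 2, 0], "rot": [0, 0, 0], "jaw": 0},
    {"dp": [40, 2, 0], "rot": [0, 0, 0], "jaw": 0},
    {"dp": [40, 2, 0], "rot": [0, 0, 0], "jaw": 0},
    {"dp": [40, 2, 0], "rot": [0, 0, 0], "jaw": 0},
    {"dp": [40, 2, 0], "rot": [0, 0, 0], "jaw": 0},
    {"dp": [40, 2, 0], "rot": [0, 0, 0], "jaw": 0}
  ]
}}

```text
clock: 2.65
tcp_pos: [521.0, 13.9, 231.3]
eef_rot: [180.0, 0.0, 78.0]
contact_force: [0.4, -0.4, 0.4]
gripper_width: 85.3
gripper_force: 0.0
```

>>> {"method": "step_arm", "body": {
  "series": [
    {"dp": [0, 0, 0], "rot": [0, 0, 0], "jaw": 0},
    {"dp": [0, 0, 0], "rot": [0, 0, 0], "jaw": 0},
    {"dp": [0, 0, 0], "rot": [0, 0, 0], "jaw": 0}
  ]
}}

```text
clock: 2.9
tcp_pos: [520.8, 12.4, 231.0]
eef_rot: [-180.0, 0.0, 78.1]
contact_force: [0.7, -0.7, 0.7]
gripper_width: 85.3
gripper_force: 0.0
```

```bash
python3 - <<'E'
from h import *
p,d,M=grab('wrist','w2'); C=cloud('wrist',d,M)
s=ctrl.get_state(); print(s['tcp_pos'],s['eef_rot'])
X,Y,Z=C[...,0],C[...,1],C[...,2]
ok=(d>0)
m=ok&(abs(X-530)<100)&(abs(Y-35)<100)&(abs(Z-60)<4); m=cv2.morphologyEx(m.astype(np.uint8),cv2.MORPH_OPEN,np.ones((2,2)))>0
q=C[m]; c,wh,a=cv2.minAreaRect(q[:,:2].astype(np.float32)); print(len(q),q.mean(0),c,wh,a)
r,g,b=[p[...,i].astype(int) for i in range(3)]
m=(r>130)&(g<60)&(b<60)&ok; q=C[m]; print('red',len(q),np.median(q,0),q.min(0),q.max(0)); v,u=np.nonzero(m); print(u.mean(),v.mean())
E
```

```text
[520.75865748  11.91839364 231.05643298] [-1.79975352e+02  3.60930644e-02  7.80504804e+01]
3244 [528.71939343  35.5577235   54.45072171] (526.9222412109375, 23.53832244873047) (131.39881896972656, 154.46365356445312) 85.26325225830078
red 257 [563.38476671  32.51096697  35.62890537] [554.4162853   21.73215672  24.86285936] [573.27446919  40.9932524   37.93823817]
320.6225680933852 160.6498054474708
```

View pics/w2.png

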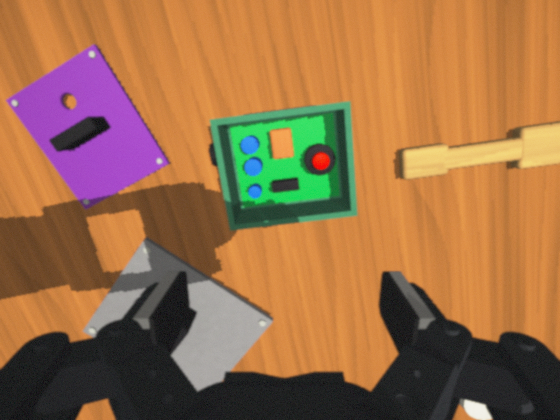

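The view shows the unit's rim corners near (211,120), (350,102), (356,215) and (232,230), and the red button at (320,160).

```bash
python3 - <<'E'
from h import *
p,d,M=load('w2'); C=cloud('wrist',d,M); X,Y,Z=C[...,0],C[...,1],C[...,2]
m=(d>0)&(abs(X-530)<90)&(abs(Y-35)<75)&(abs(Z-60)<3)
n,l,st,_=cv2.connectedComponentsWithStats(m.astype(np.uint8)); k=1+st[1:,4].argmax(); q=C[l==k]
c,wh,a=cv2.minAreaRect(q[:,:2].astype(np.float32)); print(len(q),q.mean(0),c,wh,a, st[k])
c=camera_info('wrist');K=np.array(c['intrinsics']);A=M@np.array(c['mount'])
def ray(u,v,z):
    r=A[:3,:3]@np.array([(u-K[0,2])/K[0,0],(v-K[1,2])/K[1,1],1]); return A[:3,3]+r*(z-A[2,3])/r[2]
P=[ray(u,v,60)[:2] for u,v in ((211,120),(350,102),(356,215),(232,230))]
print(np.round(P,1),np.mean(P,0)); 
print([ (round(np.hypot(*(P[(i+1)%4]-P[i])),1),round(np.degrees(np.arctan2(*(P[(i+1)%4]-P[i])[::-1])),1)) for i in range(4)])
print('btn',ray(320.6,160.6,36))
E
```

```text
3182 [528.07065486  38.33537145  60.08537628] (527.2100219726562, 35.0445556640625) (110.42643737792969, 130.31423950195312) 85.16351318359375 [ 209  101  148  130 3182]
[[468.8  94.2]
 [596.7  83.3]
 [586.6 -24.6]
 [460.6 -14.4]] [528.17082849  34.62123072]
[(np.float64(128.3), np.float64(-4.9)), (np.float64(108.3), np.float64(-95.3)), (np.float64(126.5), np.float64(175.4)), (np.float64(108.8), np.float64(85.7))]
btn [563.23072732  32.69090941  36.        ]
```

Unit centre is (527.2, 35.0) at yaw -4.8°. The button prediction agrees with the measurement within 1 mm. Next I look at the cover.

>>> {"method": "step_arm", "body": {
  "series": [
    {"dp": [36, -18, 0], "rot": [0, 0, 0], "jaw": 0},
    {"dp": [36, -18, 0], "rot": [0, 0, 0], "jaw": 0},
    {"dp": [36, -18, 0], "rot": [0, 0, 0], "jaw": 0},
    {"dp": [36, -18, 0], "rot": [0, 0, 0], "jaw": 0},
    {"dp": [36, -18, 0], "rot": [0, 0, 0], "jaw": 0},
    {"dp": [36, -18, 0], "rot": [0, 0, 0], "jaw": 0},
    {"dp": [36, -20, 0], "rot": [0, 0, 0], "jaw": 0},
    {"dp": [0, 0, 0], "rot": [0, 0, 0], "jaw": 0},
    {"dp": [0, 0, 0], "rot": [0, 0, 0], "jaw": 0},
    {"dp": [0, 0, 0], "rot": [0, 0, 0], "jaw": 0}
  ]
}}

```text
clock: 3.78
tcp_pos: [447.8, 284.7, 231.2]
eef_rot: [180.0, 0.0, 78.1]
contact_force: [-0.2, 0.2, 0.2]
gripper_width: 85.6
gripper_force: 0.0
```

```bash
python3 - <<'E'
from h import *
p,d,M=grab('wrist','w3'); C=cloud('wrist',d,M)
s=ctrl.get_state(); print(s['tcp_pos'],s['eef_rot'])
X,Y,Z=C[...,0],C[...,1],C[...,2]
def rep(n,m):
    n_,l,st,_=cv2.connectedComponentsWithStats(m.astype(np.uint8)); k=1+st[1:,4].argmax(); q=C[l==k]
    c,wh,a=cv2.minAreaRect(q[:,:2].astype(np.float32)); print(n,len(q),q.mean(0).round(1),np.round(c,1),np.round(wh,1),round(a,1),st[k])
reg=(d>0)&(abs(X-440)<110)&(abs(Y-305)<110)
rep('plate',reg&(abs(Z-13)<5)); rep('fin',reg&(abs(Z-43)<4))
E
```

```text
[447.95956583 284.41159828 231.20635416] [1.79992513e+02 3.00094671e-02 7.80284187e+01]
plate 11753 [439.2 312.7  13.2] [439.  309.3] [114.4 134.2] 69.1 [  207   100   135   121 11753]
fin 663 [439.5 310.4  43. ] [439.1 309.6] [49.9 14. ] 69.1 [262 142  20  50 663]
```

View pics/w3.png

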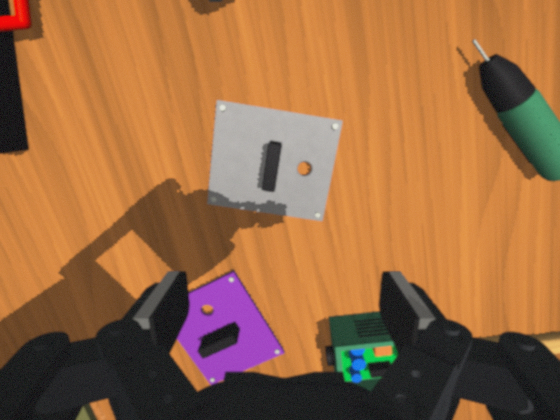

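Cover is centred at (439.0, 309.4), yaw -20.9°, with the hole at (304,168) on its +x side; the plate measures 134 × 114 mm. I turn 8.9°, move over the fin and descend.

>>> {"method": "step_arm", "body": {
  "series": [
    {"dp": [0, 0, 0], "rot": [0, 0, 0.078], "jaw": 0},
    {"dp": [0, 0, 0], "rot": [0, 0, 0.078], "jaw": 0},
    {"dp": [20, -17.5, 20], "rot": [0, 0, 0], "jaw": 0},
    {"dp": [0, 0, 35], "rot": [0, 0, 0], "jaw": 0},
    {"dp": [0, 0, 35], "rot": [0, 0, 0], "jaw": 0},
    {"dp": [0, 0, 35], "rot": [0, 0, 0], "jaw": 0},
    {"dp": [0, 0, 35], "rot": [0, 0, 0], "jaw": 0},
    {"dp": [0, 0, 0], "rot": [0, 0, 0], "jaw": 0},
    {"dp": [0, 0, 0], "rot": [0, 0, 0], "jaw": 0}
  ]
}}

```text
clock: 4.58
tcp_pos: [437.3, 308.6, 69.6]
eef_rot: [-179.8, 0.2, 69.1]
contact_force: [0.7, 0.5, 0.0]
gripper_width: 85.5
gripper_force: 0.0
```

>>> {"method": "step_arm", "body": {
  "series": [
    {"dp": [1.3, 1, 25], "rot": [0, 0, 0], "jaw": 0},
    {"dp": [0, 0, 20], "rot": [0, 0, 0], "jaw": 0},
    {"dp": [0, 0, 8], "rot": [0, 0, 0], "jaw": 0},
    {"dp": [0, 0, 0], "rot": [0, 0, 0], "jaw": 0},
    {"dp": [0, 0, 0], "rot": [0, 0, 0], "jaw": 0}
  ]
}}

```text
clock: 5.0
tcp_pos: [440.8, 312.1, 20.3]
eef_rot: [179.9, -0.1, 69.2]
contact_force: [0.1, -0.1, -0.2]
gripper_width: 85.2
gripper_force: 0.0
```

>>> {"method": "step_arm", "body": {
  "series": [
    {"dp": [0, 0, 0], "rot": [0, 0, 0], "jaw": 255},
    {"dp": [0, 0, 0], "rot": [0, 0, 0], "jaw": 255},
    {"dp": [0, 0, 0], "rot": [0, 0, 0], "jaw": 255},
    {"dp": [0, 0, 0], "rot": [0, 0, 0], "jaw": 255},
    {"dp": [0, 0, 0], "rot": [0, 0, 0], "jaw": 255},
    {"dp": [0, 0, 0], "rot": [0, 0, 0], "jaw": 255},
    {"dp": [0, 0, 0], "rot": [0, 0, 0], "jaw": 255},
    {"dp": [0, 0, 0], "rot": [0, 0, 0], "jaw": 255},
    {"dp": [0, 0, 0], "rot": [0, 0, 0], "jaw": 255}
  ],
  "force": 60
}}

```text
clock: 5.75
tcp_pos: [439.8, 312.1, 18.9]
eef_rot: [180.0, -0.0, 69.3]
contact_force: [0.0, -0.2, 3.2]
gripper_width: 12.9
gripper_force: 60.1
```

>>> {"method": "step_arm", "body": {
  "series": [
    {"dp": [0, 0, -10], "rot": [0, 0, 0], "jaw": 255},
    {"dp": [0, 0, -25], "rot": [0, 0, 0], "jaw": 255},
    {"dp": [0, 0, -30], "rot": [0, 0, 0], "jaw": 255},
    {"dp": [0, 0, -30], "rot": [0, 0, 0], "jaw": 255},
    {"dp": [0, 0, -25], "rot": [0, 0, -0.07], "jaw": 255},
    {"dp": [0, 0, 0], "rot": [0, 0, -0.07], "jaw": 255},
    {"dp": [0, 0, 0], "rot": [0, 0, -0.07], "jaw": 255},
    {"dp": [0, 0, 0], "rot": [0, 0, -0.07], "jaw": 255},
    {"dp": [0, 0, 0], "rot": [0, 0, 0], "jaw": 255},
    {"dp": [0, 0, 0], "rot": [0, 0, 0], "jaw": 255}
  ]
}}

```text
clock: 6.58
tcp_pos: [438.7, 311.5, 137.8]
eef_rot: [-179.9, 0.0, 85.2]
contact_force: [-0.2, -0.1, -2.7]
gripper_width: 12.9
gripper_force: 59.2
```

>>> {"method": "step_arm", "body": {
  "series": [
    {"dp": [-20, 8, 0], "rot": [0, 0, 0], "jaw": 255},
    {"dp": [-33, 14, 0], "rot": [0, 0, 0], "jaw": 255},
    {"dp": [-33, 14, 0], "rot": [0, 0, 0], "jaw": 255},
    {"dp": [-33, 14, 0], "rot": [0, 0, 0], "jaw": 255},
    {"dp": [-33, 14, 0], "rot": [0, 0, 0], "jaw": 255},
    {"dp": [-33, 14, 0], "rot": [0, 0, 0], "jaw": 255},
    {"dp": [-33, 14, 0], "rot": [0, 0, 0], "jaw": 255},
    {"dp": [-25, 10, 0], "rot": [0, 0, 0], "jaw": 255},
    {"dp": [-20, 8, 0], "rot": [0, 0, 0], "jaw": 255},
    {"dp": [0, 0, 0], "rot": [0, 0, 0], "jaw": 255}
  ]
}}

```text
clock: 7.42
tcp_pos: [528.1, 37.4, 138.2]
eef_rot: [-180.0, 0.1, 85.0]
contact_force: [-0.2, 0.2, -2.2]
gripper_width: 12.9
gripper_force: 59.2
```

>>> {"method": "step_arm", "body": {
  "series": [
    {"dp": [0, 0, 0], "rot": [0, 0, 0], "jaw": 255},
    {"dp": [0, 0, 0], "rot": [0, 0, 0], "jaw": 255},
    {"dp": [0, 0, 0], "rot": [0, 0, 0], "jaw": 255}
  ]
}}

```text
clock: 7.67
tcp_pos: [526.9, 41.6, 138.0]
eef_rot: [-180.0, -0.0, 85.3]
contact_force: [0.3, 0.3, -1.7]
gripper_width: 13.0
gripper_force: 59.2
```

```bash
python3 - <<'E'
from h import *
p,d,M=grab('wrist','w4')
s=ctrl.get_state(); print(s['tcp_pos'],s['eef_rot'],s['gripper_width'])
C=cloud('wrist',d,np.eye(4))  # tool frame
Z=C[...,2]; m=(d>0)&(Z>-8)&(Z<20)&(abs(C[...,0])<80)&(abs(C[...,1])<80)
q=C[m]; print(len(q),q.min(0),q.max(0),np.percentile(Z[m],[5,50,95]))
A=np.c_[q[:,:2],np.ones(len(q))]; k=np.linalg.lstsq(A,q[:,2],rcond=None)[0]; print('plane',k)
E
```

```text
[526.97992106  41.71055764 138.09651505] [-1.79966664e+02 -1.08178915e-02  8.53609634e+01] 12.831075261067886
36302 [-60.40304902 -68.26220348  -7.97560857] [54.87769525 66.7601271  11.98859709] [4.60726072 5.68693733 6.7391874 ]
plane [1.44036524e-03 7.05321066e-04 5.59668978e+00]
```

View pics/w4.png

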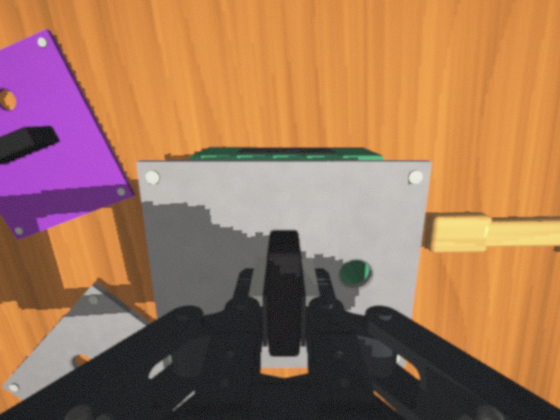

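The plate is level in the grip, centred at tool (-2.8, -0.75), with its top 5.6 mm below the TCP. The hole at (355,272) is on the +x side. I correct and lower to just above the rim.

>>> {"method": "step_arm", "body": {
  "series": [
    {"dp": [-3.8, 1.5, 0], "rot": [0, 0, 0], "jaw": 255},
    {"dp": [0, 0, 15], "rot": [0, 0, 0], "jaw": 255},
    {"dp": [0, 0, 20], "rot": [0, 0, 0], "jaw": 255},
    {"dp": [0, 0, 15], "rot": [0, 0, 0], "jaw": 255},
    {"dp": [0, 0, 0], "rot": [0, 0, 0], "jaw": 255},
    {"dp": [0, 0, 0], "rot": [0, 0, 0], "jaw": 255},
    {"dp": [0, 0, 0], "rot": [0, 0, 0], "jaw": 255},
    {"dp": [0, 0, 0], "rot": [0, 0, 0], "jaw": 255}
  ]
}}

```text
clock: 8.38
tcp_pos: [529.7, 36.9, 89.9]
eef_rot: [179.8, -0.0, 85.3]
contact_force: [0.6, -0.4, -1.5]
gripper_width: 12.9
gripper_force: 59.0
```

```bash
python3 - <<'E'
from h import *
grab('wrist','w5')
for i in range(4):
    s=ctrl.get_state(); print(s['tcp_pos'],s['eef_rot']); snapshot('wrist')
E
```

```text
[529.71312121  36.92111587  89.93174202] [ 1.79840381e+02 -8.31473604e-03  8.53152896e+01]
[529.56359525  36.86933907  89.78247052] [ 1.79857098e+02 -7.84651167e-03  8.53091022e+01]
[529.38390163  36.83179332  89.54093806] [ 1.79880828e+02 -5.02193531e-03  8.53081681e+01]
[529.19547371  36.82052504  89.29646204] [ 1.79905837e+02 -4.62186954e-03  8.53021446e+01]
```

>>> {"method": "step_arm", "body": {
  "series": [
    {"dp": [0.6, -0.6, 5], "rot": [0, 0, 0], "jaw": 255},
    {"dp": [0, 0, 5], "rot": [0, 0, 0], "jaw": 255},
    {"dp": [0, 0, 3], "rot": [0, 0, 0], "jaw": 255},
    {"dp": [0, 0, 0], "rot": [0, 0, 0], "jaw": 255},
    {"dp": [0, 0, 0], "rot": [0, 0, 0], "jaw": 255}
  ]
}}

```text
clock: 9.05
tcp_pos: [527.6, 37.5, 74.6]
eef_rot: [-179.9, 0.0, 85.3]
contact_force: [-0.2, -0.3, -1.7]
gripper_width: 13.1
gripper_force: 59.1
```

>>> {"method": "step_arm", "body": {
  "series": [
    {"dp": [0, 0, 2], "rot": [0, 0, 0], "jaw": 255},
    {"dp": [0, 0, 2], "rot": [0, 0, 0], "jaw": 255},
    {"dp": [0, 0, 1], "rot": [0, 0, 0], "jaw": 255},
    {"dp": [0, 0, 0], "rot": [0, 0, 0], "jaw": 255},
    {"dp": [0, 0, 0], "rot": [0, 0, 0], "jaw": 255}
  ]
}}

```text
clock: 9.47
tcp_pos: [528.3, 37.5, 70.8]
eef_rot: [180.0, -0.0, 85.3]
contact_force: [-1.8, 0.3, 2.3]
gripper_width: 12.4
gripper_force: 59.9
```

>>> {"method": "step_arm", "body": {
  "series": [
    {"dp": [0, 0, 1], "rot": [0, 0, 0], "jaw": 255},
    {"dp": [0, 0, 0], "rot": [0, 0, 0], "jaw": 255},
    {"dp": [0, 0, 0], "rot": [0, 0, 0], "jaw": 255}
  ]
}}

```text
clock: 9.72
tcp_pos: [528.3, 37.4, 70.8]
eef_rot: [-180.0, 0.0, 85.3]
contact_force: [-5.5, 0.6, 8.3]
gripper_width: 13.0
gripper_force: 60.7
```

>>> {"method": "step_arm", "body": {
  "series": [
    {"dp": [0, 0, 0], "rot": [0, 0, 0], "jaw": 0},
    {"dp": [0, 0, 0], "rot": [0, 0, 0], "jaw": 0},
    {"dp": [0, 0, 0], "rot": [0, 0, 0], "jaw": 0},
    {"dp": [0, 0, 0], "rot": [0, 0, 0], "jaw": 0},
    {"dp": [0, 0, 0], "rot": [0, 0, 0], "jaw": 0},
    {"dp": [0, 0, 0], "rot": [0, 0, 0], "jaw": 0},
    {"dp": [0, 0, 0], "rot": [0, 0, 0], "jaw": 0},
    {"dp": [0, 0, 0], "rot": [0, 0, 0], "jaw": 0}
  ]
}}

```text
clock: 10.38
tcp_pos: [528.0, 37.5, 69.3]
eef_rot: [-180.0, -0.0, 85.3]
contact_force: [0.2, -0.4, 0.0]
gripper_width: 85.2
gripper_force: 0.0
```

>>> {"method": "step_arm", "body": {
  "series": [
    {"dp": [0, 0, -20], "rot": [0, 0, 0], "jaw": 0},
    {"dp": [0, 0, -35], "rot": [0, 0, 0], "jaw": 0},
    {"dp": [0, 0, -35], "rot": [0, 0, 0], "jaw": 0},
    {"dp": [0, 0, -35], "rot": [0, 0, 0], "jaw": 0},
    {"dp": [0, 0, -35], "rot": [0, 0, 0], "jaw": 0},
    {"dp": [-20, 0, 0], "rot": [0, 0, 0], "jaw": 0},
    {"dp": [0, 0, 0], "rot": [0, 0, 0], "jaw": 0},
    {"dp": [0, 0, 0], "rot": [0, 0, 0], "jaw": 0},
    {"dp": [0, 0, 0], "rot": [0, 0, 0], "jaw": 0}
  ]
}}

```text
clock: 11.13
tcp_pos: [525.6, 17.8, 227.8]
eef_rot: [-179.9, -0.0, 85.3]
contact_force: [-0.6, -0.0, 0.0]
gripper_width: 85.0
gripper_force: 0.0
```

```bash
cat > look.py <<'E'
from h import *
import sys
p,d,M=grab('wrist',sys.argv[1]); C=cloud('wrist',d,M)
s=ctrl.get_state(); print(s['tcp_pos'],s['eef_rot'])
X,Y,Z=C[...,0],C[...,1],C[...,2]
def rep(n,m):
    n_,l,st,_=cv2.connectedComponentsWithStats(m.astype(np.uint8)); k=1+st[1:,4].argmax(); q=C[l==k]
    c,wh,a=cv2.minAreaRect(q[:,:2].astype(np.float32)); print(n,len(q),q.mean(0).round(1),np.round(c,1),np.round(wh,1),round(a,1),st[k]); return q
reg=(d>0)&(abs(X-527)<90)&(abs(Y-35)<80)
q=rep('plate',reg&(abs(Z-65)<4)); rep('fin',reg&(abs(Z-95)<4))
print('tilt',np.linalg.lstsq(np.c_[q[:,:2]-q[:,:2].mean(0),np.ones(len(q))],q[:,2],rcond=None)[0])
c=camera_info('wrist');K=np.array(c['intrinsics']);A=M@np.array(c['mount'])
r,g,b=[p[...,i].astype(int) for i in range(3)]
m=(r>110)&(g<60)&(b<60)&(abs(X-563)<25)&(abs(Y-32)<25); v,u=np.nonzero(m); print('red',len(u),u.mean(),v.mean())
ray=A[:3,:3]@np.array([(u.mean()-K[0,2])/K[0,0],(v.mean()-K[1,2])/K[1,1],1]); print(A[:3,3]+ray*(36-A[2,3])/ray[2])
E
python3 look.py w6
```

```text
[525.5122195   17.93857267 227.48868017] [-1.79819951e+02 -1.58162057e-02  8.53016797e+01]
plate 15704 [527.4  39.   65.2] [527.6  35.2] [113.  134.5] 85.3 [  211   115   150   119 15704]
fin 918 [527.8  36.2  94.9] [527.5  35.4] [50.  13.6] 85.9 [277 154  17  58 918]
tilt [-1.01624728e-04  9.55027634e-04  6.51947140e+01]
red 87 321.81609195402297 175.05747126436782
[565.0630934   29.08320099  36.        ]
```

View pics/w6.png

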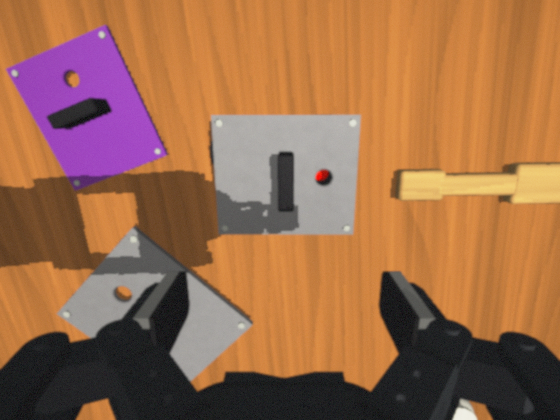

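The cover is seated: plate top z 65.2, level, centre (527.6, 35.2), and the red button shows through the hole at (323,176). Next is the stylus.

>>> {"method": "step_arm", "body": {
  "series": [
    {"dp": [-22, -3, 0], "rot": [0, 0, 0], "jaw": 0},
    {"dp": [-38, -5, 0], "rot": [0, 0, 0], "jaw": 0},
    {"dp": [-38, -5, 0], "rot": [0, 0, 0], "jaw": 0},
    {"dp": [-38, -5, 0], "rot": [0, 0, 0], "jaw": 0},
    {"dp": [-38, -5, 0], "rot": [0, 0, 0], "jaw": 0},
    {"dp": [-38, -5, 0], "rot": [0, 0, 0], "jaw": 0},
    {"dp": [-38, -5, 0], "rot": [0, 0, 0], "jaw": 0},
    {"dp": [-38, -5, 0], "rot": [0, 0, 0], "jaw": 0},
    {"dp": [-38, -5, 0], "rot": [0, 0, 0], "jaw": 0},
    {"dp": [-19, -5, 0], "rot": [0, 0, 0], "jaw": 0}
  ]
}}

```text
clock: 12.02
tcp_pos: [449.1, -325.0, 227.6]
eef_rot: [-179.9, -0.0, 85.2]
contact_force: [0.2, 0.1, 0.0]
gripper_width: 85.6
gripper_force: 0.0
```

>>> {"method": "step_arm", "body": {
  "series": [
    {"dp": [0, 0, 20], "rot": [0, 0, 0], "jaw": 0},
    {"dp": [0, 0, 20], "rot": [0, 0, 0], "jaw": 0},
    {"dp": [0, 0, 20], "rot": [0, 0, 0], "jaw": 0},
    {"dp": [0, 0, 0], "rot": [0, 0, 0], "jaw": 0},
    {"dp": [0, 0, 0], "rot": [0, 0, 0], "jaw": 0},
    {"dp": [0, 0, 0], "rot": [0, 0, 0], "jaw": 0}
  ]
}}

```text
clock: 12.52
tcp_pos: [450.7, -322.2, 169.6]
eef_rot: [-180.0, -0.0, 85.3]
contact_force: [0.2, 0.0, 0.2]
gripper_width: 85.5
gripper_force: 0.0
```

>>> {"method": "step_arm", "body": {
  "series": [
    {"dp": [0, 0, 25], "rot": [0, 0, 0], "jaw": 0},
    {"dp": [0, 0, 30], "rot": [0, 0, 0], "jaw": 0},
    {"dp": [0, 0, 22], "rot": [0, 0, 0], "jaw": 0},
    {"dp": [0, 0, 0], "rot": [0, 0, 0], "jaw": 0},
    {"dp": [0, 0, 0], "rot": [0, 0, 0], "jaw": 0}
  ]
}}

```text
clock: 12.93
tcp_pos: [450.4, -322.1, 92.6]
eef_rot: [-180.0, -0.0, 85.3]
contact_force: [0.2, 0.2, 0.4]
gripper_width: 85.8
gripper_force: 0.0
```

>>> {"method": "step_arm", "body": {
  "series": [
    {"dp": [0, 0, 0], "rot": [0, 0, 0], "jaw": 255},
    {"dp": [0, 0, 0], "rot": [0, 0, 0], "jaw": 255},
    {"dp": [0, 0, 0], "rot": [0, 0, 0], "jaw": 255},
    {"dp": [0, 0, 0], "rot": [0, 0, 0], "jaw": 255},
    {"dp": [0, 0, 0], "rot": [0, 0, 0], "jaw": 255},
    {"dp": [0, 0, 0], "rot": [0, 0, 0], "jaw": 255},
    {"dp": [0, 0, 0], "rot": [0, 0, 0], "jaw": 255},
    {"dp": [0, 0, 0], "rot": [0, 0, 0], "jaw": 255},
    {"dp": [0, 0, 0], "rot": [0, 0, 0], "jaw": 255}
  ],
  "force": 60
}}

```text
clock: 13.68
tcp_pos: [450.6, -322.7, 93.3]
eef_rot: [180.0, 0.0, 85.3]
contact_force: [-2.4, 1.0, 5.5]
gripper_width: 18.4
gripper_force: 58.4
```

>>> {"method": "step_arm", "body": {
  "series": [
    {"dp": [0, 0, -10], "rot": [0, 0, 0], "jaw": 255},
    {"dp": [0, 0, -20], "rot": [0, 0, 0], "jaw": 255},
    {"dp": [0, 0, -25], "rot": [0, 0, 0], "jaw": 255},
    {"dp": [0, 0, -30], "rot": [0, 0, 0], "jaw": 255},
    {"dp": [0, 0, -30], "rot": [0, 0, 0], "jaw": 255},
    {"dp": [0, 0, -15], "rot": [0, 0, 0], "jaw": 255},
    {"dp": [0, 0, 0], "rot": [0, 0, 0], "jaw": 255},
    {"dp": [0, 0, 0], "rot": [0, 0, 0], "jaw": 255},
    {"dp": [0, 0, 0], "rot": [0, 0, 0], "jaw": 255}
  ]
}}

```text
clock: 14.43
tcp_pos: [449.6, -321.7, 220.4]
eef_rot: [-179.9, -0.1, 85.3]
contact_force: [-0.9, 0.0, -0.7]
gripper_width: 18.3
gripper_force: 58.7
```

```bash
cat > sty.py <<'E'
from h import *
p,d,M=grab('wrist','w7'); C=cloud('wrist',d,np.eye(4)); s=ctrl.get_state(); print(s['tcp_pos'],s['eef_rot'],s['gripper_width'])
m=(d>0)&(abs(C[...,0])<25)&(abs(C[...,1])<22)
for z in range(0,100,8):
    k=m&(abs(C[...,2]-z)<4); q=C[k]
    if len(q): print(z,len(q),q[:,:2].min(0).round(1),q[:,:2].max(0).round(1))
print('zmax',C[m&(C[...,2]<110)][:,2].max())
c=p[150:420,180:390]; cv2.imwrite('pics/c7.png',cv2.resize(c[:,:,::-1],None,fx=2.2,fy=2.2))
E
python3 sty.py
```

```text
[ 449.38547845 -321.56261116  219.87340512] [-1.79821432e+02 -1.33129982e-01  8.53005341e+01] 18.455013107027256
0 284 [  3.1 -16.1] [11.2 13.6]
8 231 [ 2.4 -9.9] [10.8  9. ]
16 202 [  0.9 -10.4] [11.1  9.2]
24 60 [ 2.6 -9.5] [10.8  9. ]
40 35 [ 2.6 -3.9] [4.9 2.7]
48 58 [ 0.6 -4.7] [5.  2.9]
56 50 [ 0.2 -4.8] [4.8 3. ]
64 42 [ 1.4 -4.3] [4.8 3.1]
72 45 [ 1.  -4.5] [4.9 3.2]
80 36 [ 2.  -4.6] [4.8 2.6]
88 2 [ 1.5 -4.6] [ 3.5 -3.2]
zmax 85.20245772103789
```

View pics/c7.png

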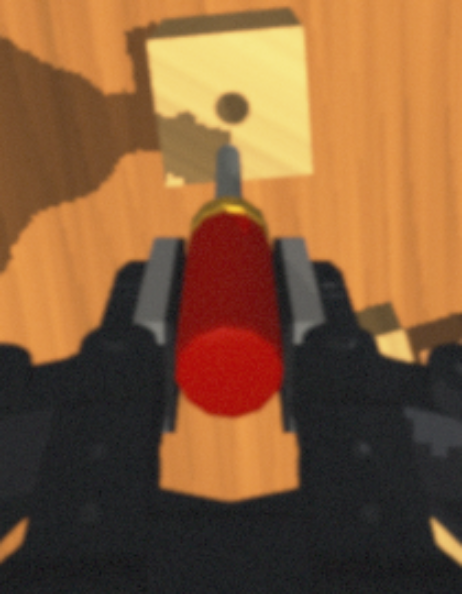

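The stylus hangs straight in the grip, axis at tool (1.0, -0.7), with its tip 85 mm below the TCP.

>>> {"method": "step_arm", "body": {
  "series": [
    {"dp": [20, 5, 0], "rot": [0, 0, 0], "jaw": 255},
    {"dp": [38, 9, 0], "rot": [0, 0, 0], "jaw": 255},
    {"dp": [38, 9, 0], "rot": [0, 0, 0], "jaw": 255},
    {"dp": [38, 9, 0], "rot": [0, 0, 0], "jaw": 255},
    {"dp": [38, 9, 0], "rot": [0, 0, 0], "jaw": 255},
    {"dp": [38, 9, 0], "rot": [0, 0, 0], "jaw": 255},
    {"dp": [38, 9, 0], "rot": [0, 0, 0], "jaw": 255},
    {"dp": [38, 9, 0], "rot": [0, 0, 0], "jaw": 255},
    {"dp": [38, 9, 0], "rot": [0, 0, 0], "jaw": 255},
    {"dp": [37, 8, 0], "rot": [0, 0, 0], "jaw": 255}
  ]
}}

```text
clock: 15.32
tcp_pos: [563.8, 32.6, 219.9]
eef_rot: [-179.8, 0.0, 85.3]
contact_force: [0.4, -0.1, -0.4]
gripper_width: 18.8
gripper_force: 58.7
```

>>> {"method": "step_arm", "body": {
  "series": [
    {"dp": [0, 0, 20], "rot": [0, 0, 0], "jaw": 255},
    {"dp": [0, 0, 20], "rot": [0, 0, 0], "jaw": 255},
    {"dp": [0, 0, 15], "rot": [0, 0, 0], "jaw": 255},
    {"dp": [0, 0, 0], "rot": [0, 0, 0], "jaw": 255},
    {"dp": [0, 0, 0], "rot": [0, 0, 0], "jaw": 255},
    {"dp": [0, 0, 0], "rot": [0, 0, 0], "jaw": 255}
  ]
}}

```text
clock: 15.82
tcp_pos: [564.6, 30.3, 167.2]
eef_rot: [-180.0, -0.0, 85.3]
contact_force: [0.1, -0.4, 0.3]
gripper_width: 18.5
gripper_force: 58.7
```

```bash
python3 - <<'E'
from h import *
p,d,M=grab('wrist','w8'); C=cloud('wrist',d,M)
for i in range(3):
    s=ctrl.get_state(); print(s['tcp_pos'],s['eef_rot']); snapshot('wrist')
c=p[100:310,180:390]; cv2.imwrite('pics/c8.png',cv2.resize(c[:,:,::-1],None,fx=2.8,fy=2.8,interpolation=2))
E
```

```text
[565.04745228  30.21857982 168.07388232] [ 1.79940947e+02 -2.41670295e-03  8.52798197e+01]
[565.28214353  30.18380667 168.51664836] [ 1.79890282e+02 -6.06809784e-03  8.52766977e+01]
[565.33633055  30.1791869  168.67250234] [ 1.79877715e+02 -5.91645423e-03  8.52759483e+01]
```

View pics/c8.png

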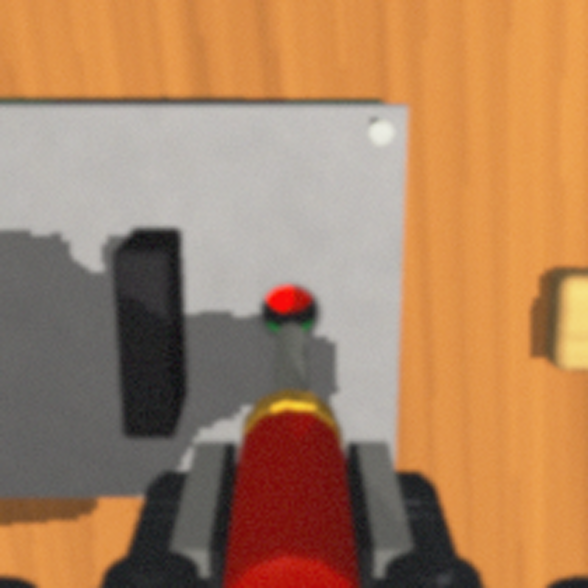

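The hole centre is at full-picture pixel (284,210), which is tool (1.5, -0.75). The stylus axis is at (1.0, -0.7), so they line up within 0.5 mm. I go down.

>>> {"method": "step_arm", "body": {
  "series": [
    {"dp": [0.4, 0, 12], "rot": [0, 0, 0], "jaw": 255},
    {"dp": [0, 0, 12], "rot": [0, 0, 0], "jaw": 255},
    {"dp": [0, 0, 10], "rot": [0, 0, 0], "jaw": 255},
    {"dp": [0, 0, 5], "rot": [0, 0, 0], "jaw": 255},
    {"dp": [0, 0, 0], "rot": [0, 0, 0], "jaw": 255},
    {"dp": [0, 0, 0], "rot": [0, 0, 0], "jaw": 255}
  ]
}}

```text
clock: 16.52
tcp_pos: [564.1, 30.9, 127.3]
eef_rot: [-179.9, 0.0, 85.3]
contact_force: [0.4, -0.2, -0.2]
gripper_width: 18.4
gripper_force: 58.7
```

>>> {"method": "step_arm", "body": {
  "series": [
    {"dp": [0, 0, 2], "rot": [0, 0, 0], "jaw": 255},
    {"dp": [0, 0, 2], "rot": [0, 0, 0], "jaw": 255},
    {"dp": [0, 0, 2], "rot": [0, 0, 0], "jaw": 255},
    {"dp": [0, 0, 0], "rot": [0, 0, 0], "jaw": 255},
    {"dp": [0, 0, 0], "rot": [0, 0, 0], "jaw": 255}
  ]
}}

```text
clock: 16.93
tcp_pos: [564.6, 30.9, 122.4]
eef_rot: [180.0, -0.0, 85.3]
contact_force: [-0.8, 0.2, -0.2]
gripper_width: 18.4
gripper_force: 58.7
```

Tip at about 37 mm and through the hole freely. Pressing now.

>>> {"method": "step_arm", "body": {
  "series": [
    {"dp": [0, 0, 2], "rot": [0, 0, 0], "jaw": 255},
    {"dp": [0, 0, 2], "rot": [0, 0, 0], "jaw": 255},
    {"dp": [0, 0, 0], "rot": [0, 0, 0], "jaw": 255},
    {"dp": [0, 0, 0], "rot": [0, 0, 0], "jaw": 255}
  ]
}}

```text
clock: 17.27
tcp_pos: [565.1, 30.8, 118.9]
eef_rot: [179.9, -0.0, 85.3]
contact_force: [0.1, 0.1, 1.8]
gripper_width: 18.7
gripper_force: 58.9
```

>>> {"method": "step_arm", "body": {
  "series": [
    {"dp": [0, 0, 2], "rot": [0, 0, 0], "jaw": 255},
    {"dp": [0, 0, 2], "rot": [0, 0, 0], "jaw": 255},
    {"dp": [0, 0, 0], "rot": [0, 0, 0], "jaw": 255},
    {"dp": [0, 0, 0], "rot": [0, 0, 0], "jaw": 255},
    {"dp": [0, 0, 0], "rot": [0, 0, 0], "jaw": 255}
  ]
}}

```text
clock: 17.68
tcp_pos: [565.2, 30.9, 115.2]
eef_rot: [179.9, -0.0, 85.3]
contact_force: [-0.6, -0.2, 5.9]
gripper_width: 18.6
gripper_force: 59.4
```

>>> {"method": "step_arm", "body": {
  "series": [
    {"dp": [0, 0, 1], "rot": [0, 0, 0], "jaw": 255},
    {"dp": [0, 0, 1], "rot": [0, 0, 0], "jaw": 255},
    {"dp": [0, 0, 0], "rot": [0, 0, 0], "jaw": 255},
    {"dp": [0, 0, 0], "rot": [0, 0, 0], "jaw": 255},
    {"dp": [0, 0, 0], "rot": [0, 0, 0], "jaw": 255},
    {"dp": [0, 0, 0], "rot": [0, 0, 0], "jaw": 255}
  ]
}}

```text
clock: 18.18
tcp_pos: [565.6, 30.8, 115.0]
eef_rot: [179.9, -0.0, 85.3]
contact_force: [-3.0, -0.6, 13.3]
gripper_width: 18.8
gripper_force: 60.5
```

```bash
python3 - <<'E'
from h import *
for i in range(3):
    s=ctrl.get_state(); print(s['tcp_pos'],s['contact_force']); p,d,M=grab('wrist','w9')
C=cloud('wrist',d,M); X,Y,Z=C[...,0],C[...,1],C[...,2]
m=(d>0)&(abs(X-527)<90)&(abs(Y-35)<80)&(abs(Z-65)<4); q=C[m]
print(q[:,2].mean(),np.linalg.lstsq(np.c_[q[:,:2]-q[:,:2].mean(0),np.ones(len(q))],q[:,2],rcond=None)[0],q.min(0),q.max(0))
E
```

```text
[565.61154449  30.84728824 114.96607695] [-2.96525672 -0.60659204 13.26653288]
[565.6274709   30.86620191 114.9786775 ] [-4.00949314  0.37053689 12.44461674]
[565.59722104  30.87584853 114.94394787] [-2.34395334  1.58703958 12.95427043]
65.16045289462542 [-2.25522042e-04 -1.04849210e-04  6.51604529e+01] [455.93514087 -20.02919529  61.08100311] [598.69009693  97.39641337  68.9288041 ]
```

The force rises stiffly to 13 N, so the button is at its stop. The cover is still level at z 65.2.

```bash
python3 -c "
from cell import ctrl
print(ctrl.finish_job())"
```

```text
the job is handed in; nothing more can be done
None
```

The cover is seated with its hole over the reset button and let go, the gripped stylus is holding the button at its stop with about 13 N through the hole, and the job was handed in at about 18 s; no verdict came back, and the bystanders, never touched by the arm, were not re-measured.

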